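# Chuck up the step drill

### The job

Take the brass-coloured step drill out of the wooden bit block and stand it, shank down, in the opening of the three-jaw fixture chuck. Then swing the chuck's red-handled lever clockwise (seen from above) until the jaws have closed firmly on the shank, and let go.

Things in the scene. Friction and masses are not known exactly. Their poses are not given: they have to be found in the camera images.
- step_drill: Wanted bit: steel shank 12 mm wide, 44 mm long; brass-coloured stepped head above. Head's lowest step (grip here): 24 mm wide, 44 to 62 mm above the foot; then 19, 14, 9 mm, 79 mm in all. About 0.12 kg. Origin: centre of the flat foot; z up the shank. Stands loose in a hole 20 mm deep of a wooden block 60x200x30 mm, 65 mm from the next of two unwanted bits (blue cup head, brown ball head).
- chuck: Three-jaw chuck fixed to the bench, axis upright. Origin: on the axis, at bench height. Flange 110 mm square; knurled steel sleeve 84 mm wide, 15 to 36 mm up; aluminium face 72 mm wide, top 52 mm up; three dark jaws, tops 68 mm up. The bit's foot stands on a flat seat 40 mm up, in a bore 36 mm wide; open jaws leave a 32 to 36 mm circle and, closing, centre the bit.
- sleeve (a joint): Angle of the sleeve with its lever, rad: 0 = jaws fully open, starts at 0 to 0.2, grows clockwise seen from above, stop at 1.4. Each rad moves every jaw 10 mm inwards: they touch the 12 mm shank at about 1.2 rad, where the lever stiffens; pushed 0.1 rad further it is firm, and springs back to about 1.25 when let go. About 5 N at the lever pin turns it freely, up to 20 N tightens it; friction holds it.
- lever_pin (a point): Point on the axis of the upright red round handle at the end of the sleeve's lever, 60 mm above the bench. Handle 16 mm wide, from 36 to 78 mm above the bench; its axis is 85 mm from the chuck's axis and travels round it as the sleeve turns. The lever bar below it ends 31 mm above the bench.
There are look-alikes about, which are no part of the job. Leave any orange look-alike of the chuck alone.

How it is judged:
On the way:
1. the step drill stands in the chuck's opening while the jaws are still open (horizontal distance between step_drill and chuck below 0.015 m and z of step_drill in the frame of chuck below 0.047 m and angle between step_drill's own z axis and vertical below 0.6 rad and value of joint sleeve below 0.8 rad), for 0.2 s.
At the end, for the whole second after the job is handed in: The step drill stands in the chuck, foot on the seat (within 5 mm), within 4 mm of the axis and 7 degrees of upright, the sleeve is turned past 1.17 rad, the jaws press on the shank (total contact force of chuck on bit over 6 N), and the bit is released and at rest (horizontal distance between step_drill and chuck below 0.004 m and z of step_drill in the frame of chuck below 0.045 m and angle between step_drill's own z axis and vertical below 0.12 rad and value of joint sleeve above 1.17 rad and contact force between chuck and step_drill above 6 N and linear speed of step_drill below 0.02 m/s and contact force between the fingers and step_drill below 0.1 N); the robot touches nothing.
It also fails if it takes over 48 s, if anything falls off the work surface, if the arm or the gripper's body presses on something with over 40 N, if the wrist force passes 120 N, or if a joint passes its speed limit or range.

### The arm

A 6-joint arm with a two-finger parallel gripper is mounted at the origin on the work surface. World frame = base frame: x ahead of the robot, y to its left, z up, the work surface at z = 0. Lengths are in m, angles in rad, forces in N, time in s.
With the tool pointing down it reaches from about 0.25 to 0.725 m from the base axis. Payload 4 kg.
Tool frame: the origin (TCP) lies midway between the tips of the shut fingers; the grasp point (between the pads) lies 19 mm behind it; z points along the fingers, y is the direction in which the jaws open and shut (so a half turn about z gives the same grasp; the last joint's range is limited). The gripper opens to 85 mm and grips with 20 to 120 N. Pads are 22 mm wide; open, the fingers measure 114 mm over their backs; the gripper's body (76 mm by 85 mm) begins 54 mm behind the grasp point. The pads swing forward as they close: fully open they stand 13 mm farther back than shut.
Start: joints at [-1.227, 0.241, 0.005, 1.335, 0, 1.571], TCP at [0.169, -0.471, 0.231] pointing down, gripper open.
Joint ranges: [-2.72, 2.72], [-1.05, 1.87], [-1.09, 1.28], [-1.99, 2.15], [-1.42, 1.44], [-3.14, 3.14]. Speed limits (rad/s): [2.79, 2.79, 3.14, 3.14, 3.14, 3.14].

### API

Orientations are given as a unit quaternion [x, y, z, w].
In Python, from rig import bot gives the robot as it stands.
- The arm moves only by the tool drive_tool, never from a script. Its argument "rows" is a list of rows, each an object of numbers: "hand": the closure, from -1 (fully open) to 1 (shut), so that 0 is half open; "x", "y", "z": the shift along the world's x, y, z in cm; "wx", "wy", "wz": the turn, a rotation vector about the world's x, y, z in rad. In form: [{"hand": .., "x": .., "y": .., "z": .., "wx": .., "wy": .., "wz": ..}, ...]. A call has 1 to 5 rows; each row is the pose to reach, as a shift and turn from the pose commanded when the call began; what a row does not reach only later rows make up. A row lasts 1/12 s, in which the tool goes at most 41.7 mm and 7.16 degrees, less where a joint would pass 70% of its speed; a pose out of reach is approached as far as the arm can. A call with a gripper value outside its range is refused whole. The fingers move at their own pace and stop on an object; the grip force is fixed at half the most. Time passes only in rows, so rows that repeat a pose let the fingers close. It gives the time, the measured TCP pose, the force and the opening at its end, in the units of the state.
- bot.sense(): the state, without advancing time (a new reading comes with each control period).
- bot.snapshot(name): name is "scene" or "top" or "wrist"; returns a dict with "pixels" (480x640x3 uint8, blue, green, red), "depth" (480x640 float32, m along the optical axis (not along the pixel's ray), 0 where there is no reading), "K" (3x3 intrinsics, pixels), "extrinsics" (4x4, takes a point from world to camera coordinates). Camera axes: x right, y up, looking along -z (the intrinsics and any distortion apply to the point x, -y, -z); pixel columns grow to the right and rows downward; lengths in m; the calibration is good to about 2 mm. A picture is of the moment at which its call begins.
- bot.close_job(): hands the job in, once; it reports no verdict.
The state is a dict: "time_s": time; "qpos": joint angles; "joint_vel": joint speeds; "effort": joint torques, N m; "tcp_pos": TCP position; "eef_rot": TCP orientation; "wrist_force": force on the tool from outside, world axes, zero at the start; "torque": the same for the moment, N m; "grip_width": finger opening in m.
Only numpy, scipy, OpenCV 4.12 (cv2) and the standard library are available. Lean on these libraries where they do the work, as an engineer would, in place of code of your own. Each camera call takes 0.05 s, during which the arm holds its last target. There are 200 camera calls.

## Working session

There is one attempt and no reset: what is moved stays moved. The work goes in short steps, Python scripts to look and compute and a tool call to move; the robot and the scene stay as the last step left them, time stands still between calls to the robot, and variables do not carry over. Pictures are saved under pics/ and viewed, about 8 in all and at most 12, crops included, and the job is handed in when it is done.

Besides the shell and the picture viewer there is one more tool, called after ">>>" as name(argument=value, ...) on one line, values as JSON. drive_tool: Moves the arm, as the interface text tells. Its arguments: {"type":"object","properties":{"rows":{"type":"array"}},"required":["rows"]}

```bash
mkdir -p pics; cat > h.py <<'E'
import numpy as np, cv2
from rig import bot
def pts(s):
    """world points (480x640x3) from depth"""
    K,E,d=np.array(s["K"]),np.array(s["extrinsics"]),s["depth"]
    v,u=np.mgrid[:480,:640]
    X=(u-K[0,2])/K[0,0]*d; Y=(v-K[1,2])/K[1,1]*d
    c=np.stack([X,-Y,-d],-1)
    return (c-E[:3,3])@E[:3,:3]
E
python3 - <<'E'
from h import *
for n in("top","scene"):
    s=bot.snapshot(n); cv2.imwrite(f"pics/{n}0.png",s["pixels"]); np.savez(f"{n}0.npz",**{k:np.array(v) for k,v in s.items()})
    print(n,np.array(s["K"]).round(1).tolist(),[k for k in s],np.array(s["extrinsics"]).round(3).tolist(),(s["depth"]>0).mean())
print(bot.sense())
E
```

```text
top [[469.0, 0.0, 319.0], [0.0, 469.0, 244.1], [0.0, 0.0, 1.0]] ['pixels', 'depth', 'K', 'extrinsics'] [[-0.027, -0.999, 0.033, 0.002], [0.996, -0.024, 0.088, -0.458], [-0.087, 0.035, 0.996, -0.865], [0.0, 0.0, 0.0, 1.0]] 0.996064453125
scene [[453.9, 0.0, 316.9], [0.0, 453.9, 236.0], [0.0, 0.0, 1.0]] ['pixels', 'depth', 'K', 'extrinsics'] [[0.081, 0.997, 0.015, -0.032], [-0.609, 0.038, 0.792, 0.224], [0.789, -0.073, 0.61, -1.065], [0.0, 0.0, 0.0, 1.0]] 0.99595703125
{'time_s': 0.1, 'qpos': array([-1.22699046e+00,  2.41350932e-01,  3.86647623e-03,  1.33520782e+00,
        4.36261758e-06,  1.57079038e+00]), 'joint_vel': array([ 9.93012424e-06, -2.59023125e-03,  2.47184018e-03, -2.90647327e-04,
       -1.23443980e-03, -1.44211618e-03]), 'effort': array([-2.48407250e-04, -3.73137081e+01,  2.53010345e+01,  1.08426248e-02,
       -1.46448059e-05,  1.00897552e-05]), 'tcp_pos': array([ 0.16834701, -0.4702066 ,  0.23049822]), 'eef_rot': array([ 9.85260089e-01,  1.71060392e-01, -1.60006406e-04, -9.34376828e-04]), 'wrist_force': array([-0.60742997, -0.84287602,  0.11702309]), 'torque': array([ 0.00870169, -0.05532756,  0.03565006]), 'grip_width': 0.08568245686316328}
```

View pics/top0.png

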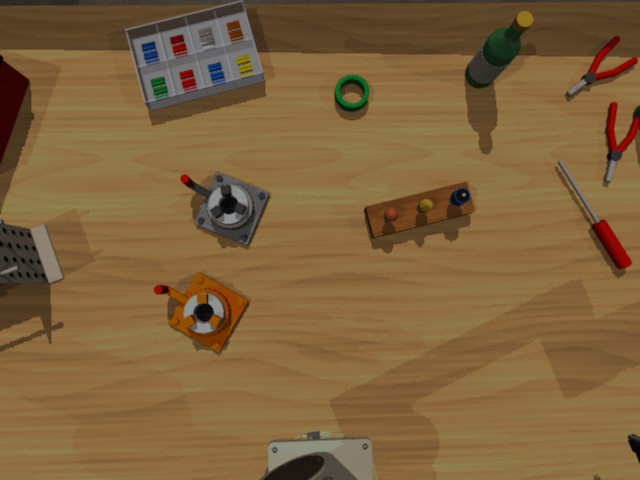

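View pics/scene0.png

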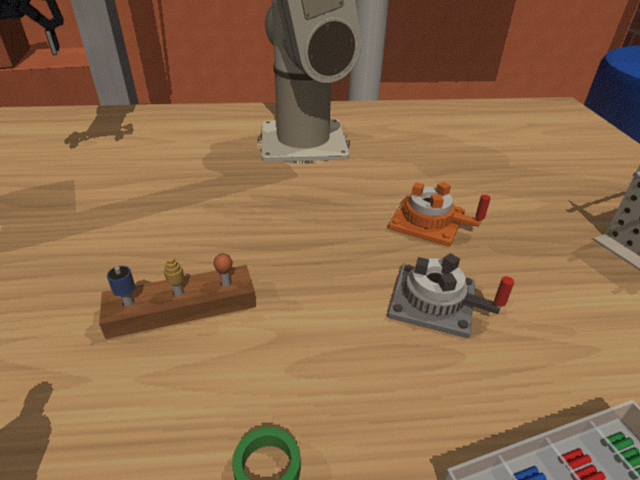

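The top view shows the grey chuck at about (230,205) with its red handle at (187,181). The orange look-alike is at (205,312). The step drill is at (426,205) in the block, between the ball (391,213) and the cup (460,197). Next I measure these.

```bash
python3 - <<'E'
from h import *
def win(c,r): 
    m=np.zeros((480,640),bool); m[c[1]-r:c[1]+r,c[0]-r:c[0]+r]=1; return m
def hsv(s): return cv2.cvtColor(s["pixels"],cv2.COLOR_BGR2HSV)
for n,cd,cc,cl in(("top",(426,205),(230,205),(187,181)),("scene",(174,272),(437,285),(505,292))):
    s=np.load(n+"0.npz");P=pts(s);H=hsv(s);h,S,V=[H[...,i].astype(int) for i in range(3)]
    print(n,"bench z",np.median(P[300:330,300:340,2]) )
    m=win(cd,14 if n=="top" else 20)&(P[...,2]>.05)&(h>17)&(h<35)&(S>90)
    Q=P[m]; print("drill",m.sum(),Q.min(0).round(4),Q.max(0).round(4),np.median(Q,0).round(4))
    for a,b in((.045,.072),(.072,.084),(.084,.1)):
        q=Q[(Q[:,2]>a)&(Q[:,2]<b)]
        if len(q): print("  ",a,len(q),((q.min(0)+q.max(0))/2).round(4),q.mean(0).round(4))
    m=win(cl,30)&((h<6)|(h>174))&(S>150)&(P[...,2]>.03)
    Q=P[m]; print("lever",m.sum(),Q.min(0).round(4),Q.max(0).round(4),Q.mean(0).round(4)); q=Q[Q[:,2]>.074];print("  top",len(q),q.mean(0).round(4))
    m=win(cc,45)&(P[...,2]>.047)&(P[...,2]<.056)&(S<60)
    Q=P[m]; c=np.float32(Q[:,:2]*1000); (x,y),r=cv2.minEnclosingCircle(c[:,None]); print("face",m.sum(),x,y,r)
    m=win(cc,45)&(P[...,2]>.063)&(P[...,2]<.072)&(S<80); k,lab,st,ce=cv2.connectedComponentsWithStats(m.astype(np.uint8))
    for i in range(1,k):
        if st[i,4]>10: print("  jaw",st[i,4],P[lab==i].mean(0).round(4))
    m=win((425,205),60)&(P[...,2]>.024)&(P[...,2]<.036) if n=="top" else win((180,300),90)&(P[...,2]>.024)&(P[...,2]<.036)
    print("block",cv2.minAreaRect(np.float32(P[m][:,:2]*1000)))
E
```

```text
top bench z 0.0002948152811473281
drill 147 [ 0.5074 -0.2115  0.0573] [ 0.5307 -0.1892  0.0915] [ 0.517  -0.1975  0.0774]
   0.045 31 [ 0.519  -0.2003  0.0646] [ 0.517  -0.1955  0.0681]
   0.072 82 [ 0.5194 -0.1999  0.0778] [ 0.5172 -0.1983  0.0772]
   0.084 34 [ 0.519  -0.2016  0.0879] [ 0.5192 -0.201   0.0875]
lever 101 [0.5675 0.2211 0.0303] [0.5819 0.234  0.0825] [0.5737 0.2261 0.0676]
  top 54 [0.5752 0.2281 0.0779]
face 644 531.5399780273438 156.59889221191406 35.92694091796875
  jaw 91 [0.5557 0.1592 0.0681]
  jaw 90 [0.5216 0.1337 0.0681]
  jaw 91 [0.5164 0.1761 0.0681]
block ((519.1127319335938, -201.3428955078125), (60.488624572753906, 200.8423309326172), 12.843768119812012)
scene bench z 0.00047196042492033037
drill 369 [ 0.5107 -0.2135  0.0542] [ 0.5319 -0.1908  0.0903] [ 0.5253 -0.2002  0.0725]
   0.045 167 [ 0.5243 -0.2022  0.0631] [ 0.5271 -0.2     0.0642]
   0.072 152 [ 0.5205 -0.2021  0.078 ] [ 0.5236 -0.2009  0.077 ]
   0.084 50 [ 0.5204 -0.2021  0.0872] [ 0.5206 -0.2016  0.0869]
lever 313 [ 0.5693 -0.0551  0.0374] [0.979  0.2355 0.4733] [0.5818 0.2245 0.065 ]
  top 92 [0.5856 0.2213 0.0861]
face 849 532.0861206054688 154.03076171875 36.44904327392578
  jaw 120 [0.5189 0.1744 0.0676]
  jaw 112 [0.5241 0.1321 0.0677]
  jaw 159 [0.557  0.1576 0.0677]
block ((518.241943359375, -202.80337524414062), (64.5553207397461, 200.28138732910156), 12.985220909118652)
```

>>> drive_tool(rows=[{"hand":-1,"x":3.5,"y":2.7,"z":0,"wx":0,"wy":0,"wz":0.12},{"hand":-1,"x":6.5,"y":5,"z":0,"wx":0,"wy":0,"wz":0.24},{"hand":-1,"x":9.5,"y":7.3,"z":0,"wx":0,"wy":0,"wz":0.36},{"hand":-1,"x":12.5,"y":9.6,"z":0,"wx":0,"wy":0,"wz":0.48},{"hand":-1,"x":15.5,"y":11.9,"z":0,"wx":0,"wy":0,"wz":0.6}])

```text
time_s: 0.52
tcp_pos: [0.3243, -0.3503, 0.2309]
eef_rot: [0.89, 0.457, -0.0, -0.0]
wrist_force: [-0.2, -0.8, -0.4]
grip_width: 0.0855
```

>>> drive_tool(rows=[{"hand":-1,"x":3,"y":2.3,"z":0,"wx":0,"wy":0,"wz":0.12},{"hand":-1,"x":6,"y":4.6,"z":0,"wx":0,"wy":0,"wz":0.24},{"hand":-1,"x":9,"y":6.9,"z":0,"wx":0,"wy":0,"wz":0.36},{"hand":-1,"x":12,"y":9.2,"z":0,"wx":0,"wy":0,"wz":0.48},{"hand":-1,"x":15,"y":11.5,"z":0,"wx":0,"wy":0,"wz":0.6}])

```text
time_s: 0.93
tcp_pos: [0.4745, -0.2351, 0.2309]
eef_rot: [0.714, 0.7, -0.0, -0.0]
wrist_force: [-0.5, -0.8, -0.3]
grip_width: 0.0855
```

```bash
python3 - <<'E'
from h import *
s=bot.sense(); print(s["tcp_pos"],s["eef_rot"],s["qpos"])
E
```

```text
[ 0.47453246 -0.23514329  0.23090807] [ 7.14435156e-01  6.99701537e-01 -1.81040957e-04 -3.65186499e-04] [-4.60004234e-01  3.00285318e-01  8.41667921e-02  1.35548670e+00
 -1.01172678e-04  1.13162900e+00]
```

>>> drive_tool(rows=[{"hand":-1,"x":2.2,"y":1.7,"z":0,"wx":0,"wy":0,"wz":0.12},{"hand":-1,"x":4.4,"y":3.3,"z":-2,"wx":0,"wy":0,"wz":0.24},{"hand":-1,"x":4.4,"y":3.3,"z":-5,"wx":0,"wy":0,"wz":0.24},{"hand":-1,"x":4.4,"y":3.3,"z":-5,"wx":0,"wy":0,"wz":0.24}])

```text
time_s: 1.27
tcp_pos: [0.5149, -0.201, 0.1751]
eef_rot: [0.627, 0.779, -0.002, -0.005]
wrist_force: [-2.2, -0.0, -0.3]
grip_width: 0.0854
```

```bash
python3 - <<'E'
from h import *
s=bot.snapshot("wrist"); cv2.imwrite("pics/w1.png",s["pixels"]); P=pts(s)
H=cv2.cvtColor(s["pixels"],cv2.COLOR_BGR2HSV); h,S=H[...,0].astype(int),H[...,1]
m=(P[...,2]>.05)&(P[...,2]<.095)&(h>17)&(h<35)&(S>90)&(np.hypot(P[...,0]-.519,P[...,1]+.2015)<.03)
for a,b in((.05,.066),(.066,.074),(.074,.081),(.081,.086),(.086,.095)):
    k=m&(P[...,2]>a)&(P[...,2]<b); Q=P[k]
    if len(Q)>5: print(a,len(Q),((Q.min(0)+Q.max(0))/2).round(4),Q.mean(0).round(4),[int(v.mean()) for v in np.where(k)])
t=bot.sense(); print(t["tcp_pos"],t["eef_rot"])
E
```

```text
0.05 135 [ 0.5186 -0.195   0.0599] [ 0.5169 -0.1928  0.0605] [228, 333]
0.066 375 [ 0.5187 -0.2022  0.07  ] [ 0.5177 -0.1974  0.0713] [239, 333]
0.074 311 [ 0.5185 -0.2024  0.0775] [ 0.5179 -0.1994  0.0778] [245, 333]
0.081 227 [ 0.5185 -0.2024  0.0835] [ 0.5181 -0.2008  0.0838] [251, 333]
0.086 186 [ 0.5184 -0.2024  0.0881] [ 0.5185 -0.2021  0.0886] [255, 333]
[ 0.5149883  -0.20200185  0.17760228] [ 0.62750568  0.778598   -0.00150622 -0.00441621]
```

View pics/w1.png

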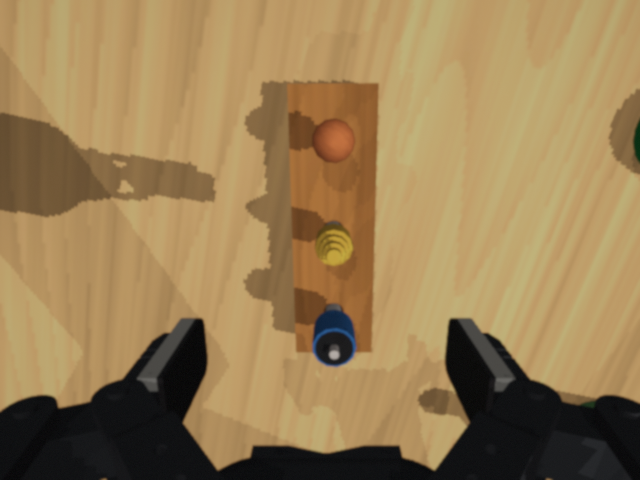

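The wrist view shows the drill at (333,247), squarely between the open fingers, with clear space on both sides of the block. Next I descend and grip.

>>> drive_tool(rows=[{"hand":-1,"x":0,"y":0,"z":-3,"wx":0,"wy":0,"wz":0},{"hand":-1,"x":0,"y":0,"z":-6,"wx":0,"wy":0,"wz":0},{"hand":-1,"x":0,"y":0,"z":-9,"wx":0,"wy":0,"wz":0},{"hand":-1,"x":0,"y":0,"z":-12,"wx":0,"wy":0,"wz":0},{"hand":-1,"x":0,"y":0,"z":-13.8,"wx":0,"wy":0,"wz":0}])

```text
time_s: 1.73
tcp_pos: [0.516, -0.2044, 0.0421]
eef_rot: [0.629, 0.778, -0.0, -0.001]
wrist_force: [-1.0, 0.9, -1.0]
grip_width: 0.0854
```

>>> drive_tool(rows=[{"hand":-1},{"hand":-1},{"hand":-1}])

```text
schema error: expected keys hand, x, y, z, wx, wy, wz
```

>>> drive_tool(rows=[{"hand":-0.6,"x":0.2,"y":0.2,"z":0,"wx":0,"wy":0,"wz":0},{"hand":-0.2,"x":0.2,"y":0.2,"z":0,"wx":0,"wy":0,"wz":0},{"hand":0.2,"x":0.2,"y":0.2,"z":0,"wx":0,"wy":0,"wz":0},{"hand":0.6,"x":0.2,"y":0.2,"z":0,"wx":0,"wy":0,"wz":0},{"hand":1,"x":0.2,"y":0.2,"z":0,"wx":0,"wy":0,"wz":0}])

```text
time_s: 2.15
tcp_pos: [0.521, -0.2025, 0.0455]
eef_rot: [0.628, 0.778, 0.001, 0.002]
wrist_force: [0.8, 0.2, 0.7]
grip_width: 0.0253
```

>>> drive_tool(rows=[{"hand":1,"x":0,"y":0,"z":0,"wx":0,"wy":0,"wz":0},{"hand":1,"x":0,"y":0,"z":0,"wx":0,"wy":0,"wz":0},{"hand":1,"x":0,"y":0,"z":0,"wx":0,"wy":0,"wz":0},{"hand":1,"x":0,"y":0,"z":0,"wx":0,"wy":0,"wz":0},{"hand":1,"x":0,"y":0,"z":0,"wx":0,"wy":0,"wz":0}])

```text
time_s: 2.57
tcp_pos: [0.5207, -0.2025, 0.0455]
eef_rot: [0.628, 0.778, 0.0, 0.002]
wrist_force: [-0.9, 0.1, 5.5]
grip_width: 0.022
```

>>> drive_tool(rows=[{"hand":1,"x":0,"y":0,"z":1,"wx":0,"wy":0,"wz":0},{"hand":1,"x":0,"y":0,"z":2.5,"wx":0,"wy":0,"wz":0},{"hand":1,"x":0,"y":0,"z":5,"wx":0,"wy":0,"wz":0},{"hand":1,"x":0,"y":0,"z":8,"wx":0,"wy":0,"wz":0},{"hand":1,"x":0,"y":0,"z":11,"wx":0,"wy":0,"wz":0}])

```text
time_s: 2.98
tcp_pos: [0.5189, -0.2014, 0.1549]
eef_rot: [0.628, 0.778, -0.0, -0.001]
wrist_force: [0.3, -0.4, 0.4]
grip_width: 0.0221
```

>>> drive_tool(rows=[{"hand":1,"x":0,"y":2,"z":2,"wx":0,"wy":0,"wz":0},{"hand":1,"x":0,"y":5,"z":2,"wx":0,"wy":0,"wz":0},{"hand":1,"x":0,"y":8,"z":2,"wx":0,"wy":0,"wz":0},{"hand":1,"x":0,"y":9.5,"z":2,"wx":0,"wy":0,"wz":0},{"hand":1,"x":0,"y":9.5,"z":2,"wx":0,"wy":0,"wz":0}])

```text
time_s: 3.4
tcp_pos: [0.5194, -0.1037, 0.1746]
eef_rot: [0.626, 0.78, 0.001, -0.0]
wrist_force: [0.4, -0.8, -1.3]
grip_width: 0.0219
```

```bash
python3 - <<'E'
from h import *
t=bot.sense(); print(t["tcp_pos"],t["eef_rot"],t["grip_width"],t["wrist_force"])
s=bot.snapshot("scene"); P=pts(s)
K,E=s["K"],s["extrinsics"]
c=E[:3,:3]@t["tcp_pos"]+E[:3,3]; u,v=int(K[0,0]*c[0]/-c[2]+K[0,2]),int(K[1,1]*-c[1]/-c[2]+K[1,2]); print(u,v)
im=s["pixels"][v-60:v+60,u-80:u+80]; cv2.imwrite("pics/s2.png",cv2.resize(im,None,fx=4,fy=4,interpolation=cv2.INTER_CUBIC))
q=P[v-10:v+60:4,u-1:u+2].mean(1).round(3); print(q.tolist())
E
```

```text
[ 0.51938011 -0.10372517  0.17457603] [ 6.26338656e-01  7.79550776e-01  6.89699194e-04 -7.75877374e-06] 0.021925075436777512 [ 0.42320738 -0.77128687 -1.29357802]
241 201
[[0.542, -0.1, 0.203], [0.541, -0.101, 0.197], [0.541, -0.101, 0.192], [0.543, -0.102, 0.187], [0.536, -0.103, 0.177], [0.523, -0.105, 0.163], [0.522, -0.105, 0.156], [0.523, -0.106, 0.151], [0.522, -0.106, 0.144], [0.335, -0.128, 0.001], [0.345, -0.128, -0.0], [0.357, -0.127, 0.0], [0.369, -0.127, 0.001], [0.379, -0.126, 0.0], [0.39, -0.126, 0.0], [0.4, -0.125, -0.0], [0.411, -0.124, 0.001], [0.421, -0.124, 0.001]]
```

View pics/s2.png

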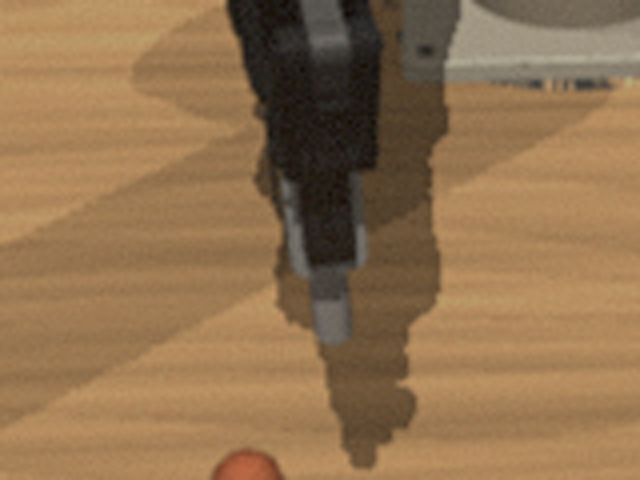

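The drill is in hand, with its shank visible below the finger at crop (332,300) and its foot near row 342. I check its tilt and foot height, then carry it over the chuck.

```bash
python3 - <<'E'
from h import *
for n in("scene","top"):
    s=bot.snapshot(n); P=pts(s); t=bot.sense()["tcp_pos"]
    m=(np.hypot(P[...,0]-t[0],P[...,1]-t[1])<.025)&(P[...,2]>t[2]-.06)&(P[...,2]<t[2]+.04)
    print(n,m.sum())
    for v in np.unique(np.where(m)[0]):
        Q=P[v][m[v]]; print(v,len(Q),((Q.min(0)+Q.max(0))/2).round(4))
    if n=="scene":
        pass
E
```

```text
scene 661
165 1 [ 0.5008 -0.1224  0.2133]
166 1 [ 0.5047 -0.1197  0.2141]
168 1 [ 0.5068 -0.1197  0.2126]
169 1 [ 0.5078 -0.1197  0.2119]
170 1 [ 0.5069 -0.12    0.2101]
171 2 [ 0.5084 -0.1193  0.2095]
172 2 [ 0.5074 -0.1196  0.2077]
173 1 [ 0.5099 -0.1188  0.2077]
174 1 [ 0.5114 -0.1188  0.2073]
179 1 [ 0.5078 -0.12    0.1985]
180 2 [ 0.5079 -0.1195  0.1972]
181 1 [ 0.5113 -0.1186  0.1978]
182 1 [ 0.5084 -0.1192  0.1948]
183 3 [ 0.523  -0.1162  0.202 ]
184 9 [ 0.5264 -0.106   0.2025]
185 14 [ 0.5269 -0.106   0.2016]
186 23 [ 0.5267 -0.1057  0.2001]
187 23 [ 0.5251 -0.1061  0.1979]
188 22 [ 0.5244 -0.1062  0.1962]
189 20 [ 0.5269 -0.1055  0.1963]
190 22 [ 0.5264 -0.1056  0.1946]
191 20 [ 0.5271 -0.1057  0.1938]
192 21 [ 0.5273 -0.1058  0.1925]
193 21 [ 0.5274 -0.1059  0.1912]
194 20 [ 0.5334 -0.1046  0.1936]
195 20 [ 0.5276 -0.1055  0.1886]
196 19 [ 0.5383 -0.1036  0.1935]
197 19 [ 0.5386 -0.1022  0.1924]
198 19 [ 0.5385 -0.1024  0.191 ]
199 20 [ 0.5387 -0.1026  0.1897]
200 19 [ 0.5388 -0.1026  0.1884]
201 19 [ 0.5391 -0.1026  0.1873]
202 18 [ 0.5377 -0.103   0.185 ]
203 18 [ 0.5386 
[... 650 characters left out ...]
5219 -0.1054  0.1441]
224 9 [ 0.5217 -0.1055  0.1424]
225 8 [ 0.5219 -0.1051  0.1409]
226 5 [ 0.5221 -0.1057  0.1396]
top 73
192 1 [ 0.5218 -0.0936  0.1898]
193 2 [ 0.519  -0.0934  0.1957]
194 2 [ 0.5177 -0.0934  0.1948]
195 3 [ 0.5158 -0.0939  0.1961]
196 4 [ 0.5149 -0.0952  0.1929]
197 5 [ 0.5134 -0.0959  0.1924]
198 6 [ 0.5147 -0.0976  0.1767]
199 7 [ 0.5146 -0.0983  0.1688]
200 7 [ 0.5122 -0.0997  0.173 ]
201 6 [ 0.5103 -0.1004  0.1747]
202 6 [ 0.5091 -0.1002  0.1725]
203 5 [ 0.5076 -0.1002  0.1718]
204 3 [ 0.5024 -0.0986  0.1924]
205 4 [ 0.5015 -0.1002  0.1887]
206 4 [ 0.5009 -0.101   0.1828]
207 3 [ 0.4977 -0.1039  0.1922]
208 3 [ 0.496  -0.1052  0.1931]
209 2 [ 0.4955 -0.1064  0.1862]
```

>>> drive_tool(rows=[{"hand":1,"x":0.2,"y":3,"z":0,"wx":0,"wy":0,"wz":0},{"hand":1,"x":0.4,"y":6.5,"z":0,"wx":0,"wy":0,"wz":0},{"hand":1,"x":0.6,"y":10,"z":0,"wx":0,"wy":0,"wz":0},{"hand":1,"x":0.8,"y":12,"z":0,"wx":0,"wy":0,"wz":0},{"hand":1,"x":0.8,"y":12,"z":0,"wx":0,"wy":0,"wz":0}])

```text
time_s: 3.97
tcp_pos: [0.5281, 0.0157, 0.1734]
eef_rot: [0.627, 0.779, 0.001, -0.0]
wrist_force: [0.1, 0.1, -0.3]
grip_width: 0.0221
```

```bash
python3 - <<'E'
from h import *
t=bot.sense(); print(t["tcp_pos"],t["eef_rot"],t["qpos"])
s=bot.snapshot("wrist"); cv2.imwrite("pics/w3.png",s["pixels"]); P=pts(s)
S=cv2.cvtColor(s["pixels"],cv2.COLOR_BGR2HSV)[...,1]
r=np.hypot(P[...,0]-.532,P[...,1]-.155)
m=(P[...,2]>.048)&(P[...,2]<.056)&(r<.05)&(S<70); c=np.float32(P[m][:,:2]*1000); print("face",len(c),cv2.minEnclosingCircle(c[:,None]))
m=(P[...,2]>.064)&(P[...,2]<.072)&(r<.05); k,l,st,ce=cv2.connectedComponentsWithStats(m.astype(np.uint8))
for i in range(1,k):
    if st[i,4]>30: print("jaw",st[i,4],P[l==i].mean(0).round(4))
m=(P[...,2]>.005)&(P[...,2]<.018)&(r<.085);c=np.float32(P[m][:,:2]*1000); print("flange",len(c),cv2.minAreaRect(c))
E
```

```text
[0.52805152 0.01569993 0.17337185] [ 6.26688648e-01  7.79269481e-01  5.87555423e-04 -2.63263304e-04] [ 2.90131329e-02  3.27529962e-01 -3.00641605e-02  1.21284008e+00
  1.23571182e-03  1.38360691e+00]
face 3682 ((531.29736328125, 151.95550537109375), 35.42466735839844)
jaw 741 [0.5561 0.155  0.0677]
jaw 1027 [0.5214 0.1328 0.0678]
flange 8448 ((531.1968994140625, 155.36325073242188), (109.68840026855469, 110.4255599975586), 66.58279418945312)
```

View pics/w3.png

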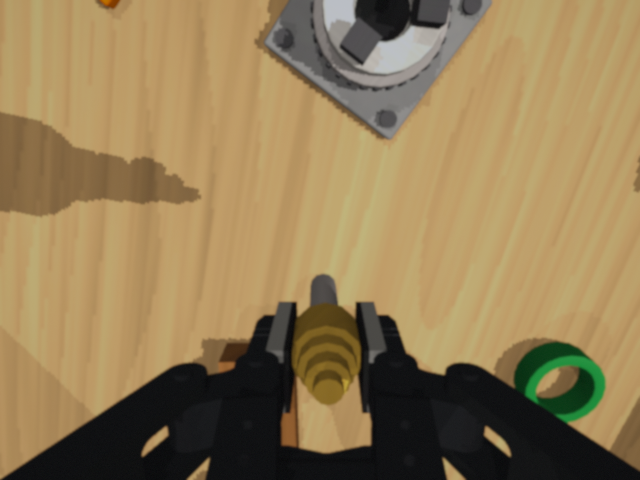

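The drill sits upright in the grip at (325,350), and the chuck opening is ahead at (385,10). I move over the chuck and lower.

>>> drive_tool(rows=[{"hand":1,"x":0.1,"y":3.5,"z":0,"wx":0,"wy":0,"wz":0},{"hand":1,"x":0.2,"y":7,"z":0,"wx":0,"wy":0,"wz":0},{"hand":1,"x":0.3,"y":10.5,"z":0,"wx":0,"wy":0,"wz":0},{"hand":1,"x":0.4,"y":14,"z":0,"wx":0,"wy":0,"wz":0},{"hand":1,"x":0.4,"y":14,"z":0,"wx":0,"wy":0,"wz":0}])

```text
time_s: 4.43
tcp_pos: [0.5323, 0.157, 0.1733]
eef_rot: [0.626, 0.779, 0.001, -0.0]
wrist_force: [0.3, -0.6, -0.9]
grip_width: 0.0221
```

>>> drive_tool(rows=[{"hand":1,"x":0,"y":0,"z":-1,"wx":0,"wy":0,"wz":0},{"hand":1,"x":0,"y":0,"z":-3,"wx":0,"wy":0,"wz":0},{"hand":1,"x":0,"y":0,"z":-4.5,"wx":0,"wy":0,"wz":0},{"hand":1,"x":0,"y":0,"z":-5,"wx":0,"wy":0,"wz":0},{"hand":1,"x":0,"y":0,"z":-5,"wx":0,"wy":0,"wz":0}])

```text
time_s: 4.85
tcp_pos: [0.5302, 0.1507, 0.1211]
eef_rot: [0.629, 0.777, -0.002, -0.001]
wrist_force: [0.2, -0.4, -2.1]
grip_width: 0.022
```

```bash
python3 - <<'E'
from h import *
t=bot.sense(); print(t["tcp_pos"],t["wrist_force"])
s=bot.snapshot("scene"); P=pts(s); t=t["tcp_pos"]
m=(np.hypot(P[...,0]-t[0],P[...,1]-t[1])<.02)&(P[...,2]>t[2]-.045)&(P[...,2]<t[2]-.01)&(P[...,2]>.075)
Q=P[m]; print(len(Q),((Q.min(0)+Q.max(0))/2).round(4),Q.min(0),Q.mean(0))
im=s["pixels"][170:320,340:540]; cv2.imwrite("pics/s4.png",cv2.resize(im,None,fx=4,fy=4,interpolation=cv2.INTER_CUBIC))
E
```

```text
[0.53023683 0.15068433 0.12108604] [ 0.17916026 -0.37880372 -2.09334906]
134 [0.5305 0.1503 0.0985] [0.52572401 0.14427594 0.08615872] [0.53174876 0.14856243 0.09865033]
```

View pics/s4.png

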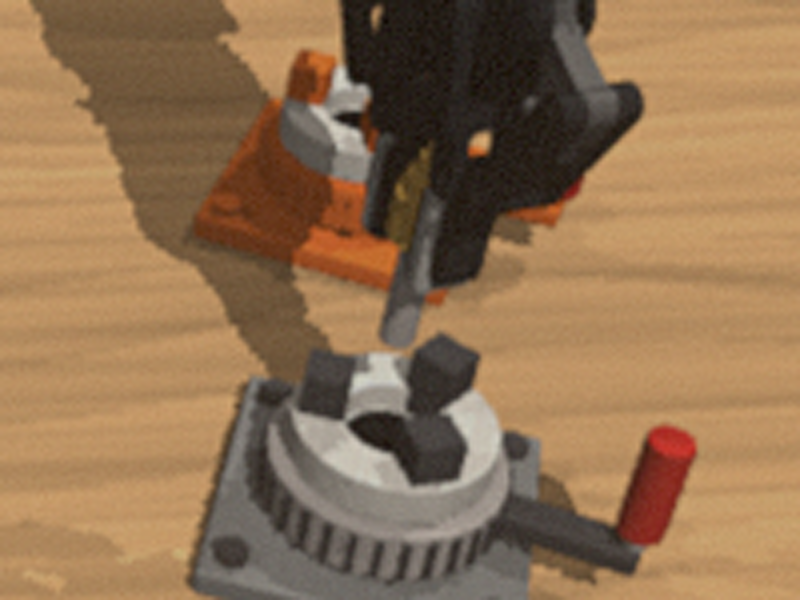

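The foot is above the opening, at crop (400,340), and the lever handle is clear at (655,490). The TCP drifted a little, so I hold, check and correct.

>>> drive_tool(rows=[{"hand":1,"x":0,"y":0,"z":0,"wx":0,"wy":0,"wz":0},{"hand":1,"x":0,"y":0,"z":0,"wx":0,"wy":0,"wz":0},{"hand":1,"x":0,"y":0,"z":0,"wx":0,"wy":0,"wz":0}])

```text
time_s: 5.15
tcp_pos: [0.5324, 0.1531, 0.1244]
eef_rot: [0.628, 0.778, 0.001, 0.001]
wrist_force: [0.7, -0.1, -1.7]
grip_width: 0.0219
```

```bash
python3 - <<'E'
from h import *
t=bot.sense(); print(t["tcp_pos"],t["wrist_force"],t["joint_vel"].round(3))
s=bot.snapshot("scene"); P=pts(s); t=t["tcp_pos"]
S=cv2.cvtColor(s["pixels"],cv2.COLOR_BGR2HSV)[...,1]
m=(np.hypot(P[...,0]-t[0],P[...,1]-t[1])<.015)&(P[...,2]>.075)&(P[...,2]<t[2]-.012)
for v in np.unique(np.where(m)[0]):
    Q=P[v][m[v]]; print(v,len(Q),((Q.min(0)+Q.max(0))/2).round(4))
E
```

```text
[0.53238164 0.15308057 0.12440515] [ 0.7149647  -0.07054704 -1.65495835] [ 0.007  0.001 -0.002 -0.001  0.    -0.001]
241 2 [0.532  0.1475 0.1113]
242 9 [0.5318 0.1522 0.1094]
243 10 [0.5325 0.1522 0.1082]
244 10 [0.5338 0.1524 0.1077]
245 9 [0.5334 0.1517 0.1057]
246 10 [0.5327 0.1523 0.1034]
247 10 [0.533  0.1518 0.102 ]
248 10 [0.533  0.1529 0.1004]
249 9 [0.5336 0.1519 0.0991]
250 10 [0.5321 0.152  0.0962]
251 10 [0.5324 0.1526 0.0947]
252 9 [0.5326 0.1517 0.0932]
253 9 [0.5337 0.1518 0.0925]
254 8 [0.5345 0.1524 0.0914]
255 4 [0.5351 0.1517 0.09  ]
```

>>> drive_tool(rows=[{"hand":1,"x":0.3,"y":0.3,"z":-0.5,"wx":0,"wy":0,"wz":0},{"hand":1,"x":0.3,"y":0.3,"z":-1.8,"wx":0,"wy":0,"wz":0},{"hand":1,"x":0.3,"y":0.3,"z":-3,"wx":0,"wy":0,"wz":0},{"hand":1,"x":0.3,"y":0.3,"z":-3.8,"wx":0,"wy":0,"wz":0},{"hand":1,"x":0.3,"y":0.3,"z":-4.2,"wx":0,"wy":0,"wz":0}])

```text
time_s: 5.62
tcp_pos: [0.5338, 0.1563, 0.0799]
eef_rot: [0.628, 0.778, -0.001, -0.001]
wrist_force: [0.2, -0.3, -1.1]
grip_width: 0.022
```

>>> drive_tool(rows=[{"hand":1,"x":0,"y":0,"z":-0.2,"wx":0,"wy":0,"wz":0},{"hand":1,"x":0,"y":0,"z":-0.4,"wx":0,"wy":0,"wz":0},{"hand":1,"x":0,"y":0,"z":-0.6,"wx":0,"wy":0,"wz":0},{"hand":1,"x":0,"y":0,"z":-0.6,"wx":0,"wy":0,"wz":0},{"hand":1,"x":0,"y":0,"z":-0.6,"wx":0,"wy":0,"wz":0}])

```text
time_s: 6.03
tcp_pos: [0.5349, 0.1564, 0.0758]
eef_rot: [0.628, 0.778, 0.0, 0.0]
wrist_force: [-0.6, 0.8, -0.7]
grip_width: 0.022
```

>>> drive_tool(rows=[{"hand":1,"x":0,"y":0,"z":-0.1,"wx":0,"wy":0,"wz":0},{"hand":1,"x":0,"y":0,"z":-0.1,"wx":0,"wy":0,"wz":0},{"hand":1,"x":0,"y":0,"z":-0.2,"wx":0,"wy":0,"wz":0},{"hand":1,"x":0,"y":0,"z":-0.2,"wx":0,"wy":0,"wz":0}])

```text
time_s: 6.37
tcp_pos: [0.5351, 0.1565, 0.0755]
eef_rot: [0.628, 0.778, 0.001, 0.001]
wrist_force: [-3.4, -1.4, 10.2]
grip_width: 0.0221
```

The foot is on the seat: about 10 N at TCP z 0.0755. I ease off slightly and release.

>>> drive_tool(rows=[{"hand":1,"x":0,"y":0,"z":0.1,"wx":0,"wy":0,"wz":0},{"hand":1,"x":0,"y":0,"z":0.1,"wx":0,"wy":0,"wz":0},{"hand":0.4,"x":0,"y":0,"z":0.1,"wx":0,"wy":0,"wz":0},{"hand":0.2,"x":0,"y":0,"z":0.1,"wx":0,"wy":0,"wz":0},{"hand":0,"x":0,"y":0,"z":0.1,"wx":0,"wy":0,"wz":0}])

```text
time_s: 6.78
tcp_pos: [0.5344, 0.1562, 0.074]
eef_rot: [0.628, 0.778, -0.0, -0.0]
wrist_force: [0.4, 0.8, 0.2]
grip_width: 0.0421
```

>>> drive_tool(rows=[{"hand":-0.4,"x":0,"y":0,"z":0.1,"wx":0,"wy":0,"wz":0},{"hand":-0.8,"x":0,"y":0,"z":0.1,"wx":0,"wy":0,"wz":0},{"hand":-0.8,"x":0,"y":0,"z":0.1,"wx":0,"wy":0,"wz":0},{"hand":-0.8,"x":0,"y":0,"z":0.1,"wx":0,"wy":0,"wz":0}])

```text
time_s: 7.12
tcp_pos: [0.5345, 0.1563, 0.0752]
eef_rot: [0.628, 0.778, -0.0, -0.0]
wrist_force: [0.8, -0.4, 0.4]
grip_width: 0.0769
```

>>> drive_tool(rows=[{"hand":-0.8,"x":0,"y":0,"z":1,"wx":0,"wy":0,"wz":0},{"hand":-0.8,"x":0,"y":0,"z":3,"wx":0,"wy":0,"wz":0},{"hand":-0.8,"x":0,"y":0,"z":6,"wx":0,"wy":0,"wz":0},{"hand":-0.8,"x":0,"y":0,"z":9,"wx":0,"wy":0,"wz":0},{"hand":-0.8,"x":0,"y":0,"z":10,"wx":0,"wy":0,"wz":0}])

```text
time_s: 7.53
tcp_pos: [0.5369, 0.1569, 0.1808]
eef_rot: [0.628, 0.778, 0.003, 0.002]
wrist_force: [0.9, 0.6, -0.4]
grip_width: 0.0772
```

```bash
cat > m.py <<'E'
from h import *
def look(n,save=None,box=None):
    s=bot.snapshot(n); P=pts(s); H=cv2.cvtColor(s["pixels"],cv2.COLOR_BGR2HSV); h,S,V=[H[...,i].astype(int) for i in range(3)]
    r=np.hypot(P[...,0]-.532,P[...,1]-.1555)
    m=(r<.03)&(P[...,2]>.08)&(h>17)&(h<35)&(S>90)
    for a,b in((.08,.104),(.104,.112),(.112,.125)):
        Q=P[m&(P[...,2]>a)&(P[...,2]<b)]
        if len(Q)>5: print(n,"drill",a,len(Q),((Q.min(0)+Q.max(0))/2).round(4),Q.max(0)[2].round(4))
    m=(r>.06)&(r<.11)&((h<6)|(h>174))&(S>130)&(P[...,2]>.03)&(P[...,2]<.09)
    Q=P[m&(P[...,2]>.074)]; Q2=P[m]
    if len(Q)>5:
        c=Q.mean(0); print(n,"lever top",len(Q),c.round(4),"mid",((Q.min(0)+Q.max(0))/2).round(4),"all",Q2.mean(0).round(4),"ang",np.arctan2(c[1]-.1555,c[0]-.532).round(3))
    if save:
        a,b,c,d=box or (0,480,0,640); im=s["pixels"][a:b,c:d]; f=min(800/(d-c),600/(b-a)); cv2.imwrite(save,cv2.resize(im,None,fx=f,fy=f))
E
python3 - <<'E'
from m import *
t=bot.sense(); print(t["tcp_pos"],t["grip_width"],t["wrist_force"],t["qpos"])
look("scene","pics/s5.png",(170,330,340,550)); look("wrist"); look("top")
E
```

```text
[0.53692282 0.15693359 0.18083653] 0.07724126986929543 [ 0.88454302  0.63536449 -0.40479641] [ 2.84363938e-01  3.76823278e-01  6.17967591e-02  1.24774177e+00
 -2.96659334e-06  1.64220847e+00]
scene drill 0.08 211 [0.5362 0.1553 0.092 ] 0.1039
scene drill 0.104 85 [0.5356 0.156  0.108 ] 0.112
scene drill 0.112 67 [0.5343 0.1559 0.1162] 0.1202
scene lever top 90 [0.5769 0.2273 0.0778] mid [0.5767 0.2274 0.0773] all [0.5793 0.2262 0.0623] ang 1.012
wrist drill 0.08 628 [0.533  0.1571 0.0941] 0.1039
wrist drill 0.104 372 [0.5331 0.1569 0.1079] 0.1118
wrist drill 0.112 489 [0.5331 0.1569 0.1164] 0.1207
wrist lever top 517 [0.574  0.2289 0.0777] mid [0.5744 0.2289 0.0768] all [0.5724 0.2288 0.0724] ang 1.051
top drill 0.08 48 [0.5333 0.1525 0.0946] 0.1036
top drill 0.104 34 [0.5318 0.1538 0.1075] 0.1109
top drill 0.112 26 [0.5329 0.1534 0.1173] 0.1226
```

View pics/s5.png

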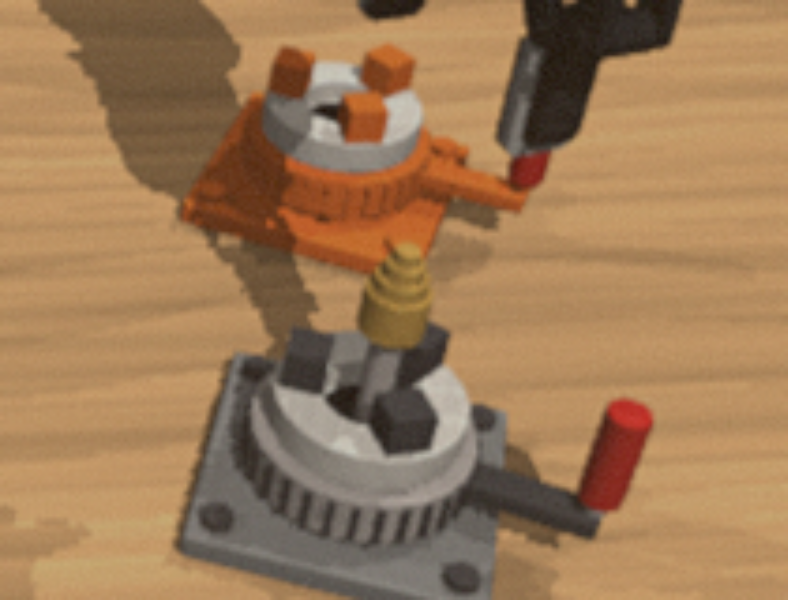

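The drill stands upright in the open jaws, head at crop (397,300), and the handle is at (617,455). Before choosing a yaw I check how far the wrist camera reaches past the fingers.

```bash
python3 - <<'E'
from h import *
from scipy.spatial.transform import Rotation as R
t=bot.sense(); s=bot.snapshot("wrist"); E=s["extrinsics"]; c=-E[:3,:3].T@E[:3,3]
print("cam in tool",R.from_quat(t["eef_rot"]).inv().apply(c-t["tcp_pos"]).round(3),t["tcp_pos"],t["time_s"])
d=s["depth"]; print([(v,d[v,320].round(3)) for v in range(0,480,60)])
E
```

```text
cam in tool [ 0.075 -0.    -0.142] [0.5351915  0.15643586 0.17644878] 7.6833
[(0, np.float32(0.282)), (60, np.float32(0.293)), (120, np.float32(0.305)), (180, np.float32(0.273)), (240, np.float32(0.226)), (300, np.float32(0.35)), (360, np.float32(0.364)), (420, np.float32(0.385))]
```

>>> drive_tool(rows=[{"hand":-0.3,"x":1,"y":1.8,"z":0,"wx":0,"wy":0,"wz":0.12},{"hand":-0.3,"x":2,"y":3.6,"z":0,"wx":0,"wy":0,"wz":0.24},{"hand":-0.3,"x":3,"y":5.4,"z":0,"wx":0,"wy":0,"wz":0.36},{"hand":-0.3,"x":3.9,"y":7.2,"z":0,"wx":0,"wy":0,"wz":0.48},{"hand":-0.3,"x":3.9,"y":7.2,"z":0,"wx":0,"wy":0,"wz":0.6}])

```text
time_s: 8.15
tcp_pos: [0.5735, 0.2309, 0.1721]
eef_rot: [0.366, 0.931, -0.001, -0.001]
wrist_force: [0.3, -1.4, 0.1]
grip_width: 0.0553
```

>>> drive_tool(rows=[{"hand":-0.3,"x":0,"y":0,"z":0,"wx":0,"wy":0,"wz":0.12},{"hand":-0.3,"x":0,"y":0,"z":0,"wx":0,"wy":0,"wz":0.24},{"hand":-0.3,"x":0,"y":0,"z":0,"wx":0,"wy":0,"wz":0.36},{"hand":-0.3,"x":0,"y":0,"z":0,"wx":0,"wy":0,"wz":0.48},{"hand":-0.3,"x":0,"y":0,"z":0,"wx":0,"wy":0,"wz":0.6}])

```text
time_s: 8.57
tcp_pos: [0.5721, 0.2278, 0.1724]
eef_rot: [0.076, 0.997, -0.001, -0.002]
wrist_force: [0.6, 0.4, -0.1]
grip_width: 0.0556
```

>>> drive_tool(rows=[{"hand":-0.3,"x":0,"y":0,"z":0,"wx":0,"wy":0,"wz":0.12},{"hand":-0.3,"x":0,"y":0,"z":0,"wx":0,"wy":0,"wz":0.24},{"hand":-0.3,"x":0,"y":0,"z":0,"wx":0,"wy":0,"wz":0.36},{"hand":-0.3,"x":0,"y":0,"z":0,"wx":0,"wy":0,"wz":0.48},{"hand":-0.3,"x":0,"y":0,"z":0,"wx":0,"wy":0,"wz":0.6}])

```text
time_s: 8.98
tcp_pos: [0.5721, 0.2277, 0.1724]
eef_rot: [-0.222, 0.975, -0.0, -0.002]
wrist_force: [-0.7, 0.0, 0.2]
grip_width: 0.0551
```

>>> drive_tool(rows=[{"hand":-0.3,"x":0,"y":0,"z":0,"wx":0,"wy":0,"wz":0.12},{"hand":-0.3,"x":0,"y":0,"z":0,"wx":0,"wy":0,"wz":0.24},{"hand":-0.3,"x":0,"y":0,"z":0,"wx":0,"wy":0,"wz":0.36},{"hand":-0.3,"x":0,"y":0,"z":0,"wx":0,"wy":0,"wz":0.48},{"hand":-0.3,"x":0,"y":0,"z":0,"wx":0,"wy":0,"wz":0.6}])

```text
time_s: 9.4
tcp_pos: [0.5721, 0.2277, 0.1724]
eef_rot: [-0.5, 0.866, 0.0, -0.002]
wrist_force: [-0.2, -0.4, -0.1]
grip_width: 0.0554
```

```bash
python3 - <<'E'
from m import *
from scipy.spatial.transform import Rotation as R
t=bot.sense(); print(t["tcp_pos"],t["grip_width"],t["qpos"],R.from_quat(t["eef_rot"]).as_matrix().round(3).tolist())
look("wrist","pics/w6.png"); look("scene")
E
```

```text
[0.57211636 0.22771285 0.17242953] 0.05541168424305694 [ 3.78786148e-01  5.03776170e-01  2.37195099e-01  1.30927152e+00
  2.19254309e-05 -6.69330456e-01] [[-0.499, -0.866, -0.005], [-0.866, 0.499, -0.002], [0.004, 0.003, -1.0]]
wrist drill 0.08 617 [0.5333 0.1569 0.1017] 0.1039
wrist drill 0.104 522 [0.5333 0.1569 0.109 ] 0.1119
wrist drill 0.112 706 [0.5333 0.1568 0.1165] 0.1209
wrist lever top 441 [0.5744 0.2278 0.0776] mid [0.5744 0.2281 0.0772] all [0.5734 0.2261 0.0696] ang 1.04
scene drill 0.08 221 [0.5356 0.156  0.0922] 0.1039
scene drill 0.104 86 [0.5357 0.1559 0.1079] 0.1119
scene drill 0.112 68 [0.5349 0.1563 0.1165] 0.1209
scene lever top 92 [0.5773 0.2273 0.0779] mid [0.5757 0.2279 0.0775] all [0.5793 0.2262 0.0626] ang 1.008
```

View pics/w6.png

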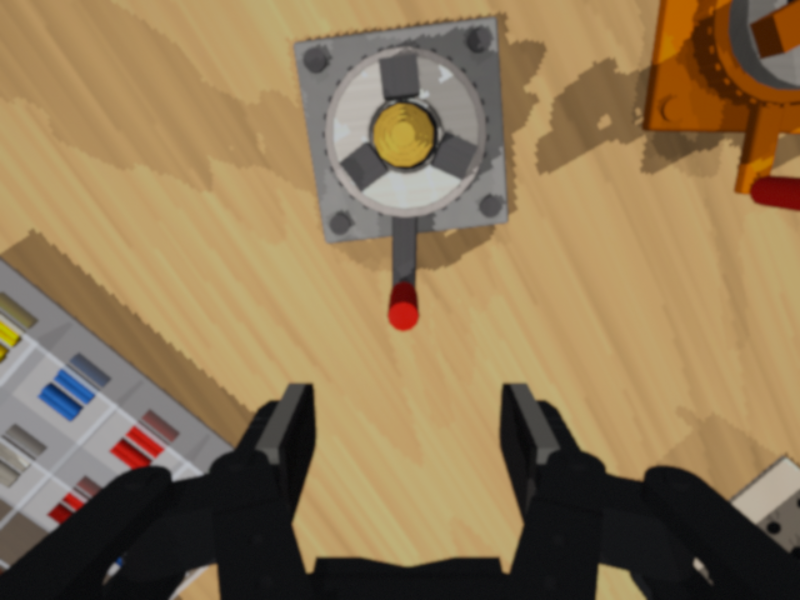

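The wrist view shows the drill centred between the jaws at (403,133), and the handle at (403,315) midway between the fingers. I descend onto the handle and grip it.

>>> drive_tool(rows=[{"hand":-0.3,"x":0.2,"y":0.1,"z":-2,"wx":0,"wy":0,"wz":0},{"hand":-0.3,"x":0.2,"y":0.1,"z":-5,"wx":0,"wy":0,"wz":0},{"hand":-0.3,"x":0.2,"y":0.1,"z":-8,"wx":0,"wy":0,"wz":0},{"hand":-0.3,"x":0.2,"y":0.1,"z":-11,"wx":0,"wy":0,"wz":0},{"hand":-0.3,"x":0.2,"y":0.1,"z":-12.4,"wx":0,"wy":0,"wz":0}])

```text
time_s: 9.92
tcp_pos: [0.5718, 0.2278, 0.0454]
eef_rot: [-0.496, 0.868, 0.001, -0.005]
wrist_force: [-0.9, 1.1, -0.5]
grip_width: 0.0554
```

>>> drive_tool(rows=[{"hand":0,"x":0,"y":0,"z":0,"wx":0,"wy":0,"wz":0},{"hand":0.2,"x":0,"y":0,"z":0,"wx":0,"wy":0,"wz":0},{"hand":0.4,"x":0,"y":0,"z":0,"wx":0,"wy":0,"wz":0}])

```text
time_s: 10.17
tcp_pos: [0.5761, 0.2295, 0.052]
eef_rot: [-0.497, 0.868, -0.0, 0.0]
wrist_force: [-0.6, 0.6, 0.2]
grip_width: 0.026
```

>>> drive_tool(rows=[{"hand":0.5,"x":-0.1,"y":0,"z":-0.5,"wx":0,"wy":0,"wz":0},{"hand":0.5,"x":0.7,"y":-0.6,"z":-0.5,"wx":0,"wy":0,"wz":-0.12},{"hand":0.5,"x":1.5,"y":-1.2,"z":-0.5,"wx":0,"wy":0,"wz":-0.24},{"hand":0.5,"x":2.2,"y":-2,"z":-0.5,"wx":0,"wy":0,"wz":-0.36},{"hand":0.5,"x":2.8,"y":-2.8,"z":-0.5,"wx":0,"wy":0,"wz":-0.48}])

```text
time_s: 10.58
tcp_pos: [0.6029, 0.203, 0.0472]
eef_rot: [-0.275, 0.961, 0.002, -0.0]
wrist_force: [-3.7, 3.6, 0.4]
grip_width: 0.021
```

```bash
python3 - <<'E'
from m import *
t=bot.sense(); print(t["tcp_pos"],t["grip_width"],t["wrist_force"],t["tcp_pos"]-[.532,.1555,0],np.arctan2(t["tcp_pos"][1]-.1555,t["tcp_pos"][0]-.532))
look("scene"); look("wrist")
E
```

```text
[0.60287698 0.20300512 0.04719612] 0.02101006623374826 [-3.735732    3.61900903  0.41815406] [0.07087698 0.04750512 0.04719612] 0.5904775511977417
scene drill 0.08 215 [0.5362 0.1561 0.0929] 0.1039
scene drill 0.104 91 [0.5363 0.1561 0.1081] 0.1119
scene drill 0.112 65 [0.5343 0.1562 0.1162] 0.1205
scene lever top 16 [0.605  0.2088 0.0771] mid [0.6048 0.2094 0.0763] all [0.6054 0.2092 0.0616] ang 0.631
wrist drill 0.08 3096 [0.533  0.1566 0.1017] 0.1038
wrist drill 0.104 3018 [0.5329 0.1567 0.108 ] 0.112
wrist drill 0.112 5405 [0.533  0.1567 0.1166] 0.1211
wrist lever top 1732 [0.6008 0.2022 0.0774] mid [0.6015 0.2033 0.077 ] all [0.5988 0.201  0.0675] ang 0.596
```

The handle follows with about 5 N and the drill still stands. I continue round the arc.

>>> drive_tool(rows=[{"hand":0.5,"x":0.5,"y":-0.9,"z":0,"wx":0,"wy":0,"wz":-0.12},{"hand":0.5,"x":0.9,"y":-1.85,"z":0,"wx":0,"wy":0,"wz":-0.24},{"hand":0.5,"x":1.15,"y":-2.8,"z":0,"wx":0,"wy":0,"wz":-0.36},{"hand":0.5,"x":1.3,"y":-3.8,"z":0,"wx":0,"wy":0,"wz":-0.48}])

```text
time_s: 11.02
tcp_pos: [0.6163, 0.1653, 0.0472]
eef_rot: [-0.041, 0.999, 0.002, 0.0]
wrist_force: [-2.7, 5.7, 0.1]
grip_width: 0.0215
```

```bash
python3 - <<'E'
from m import *
t=bot.sense(); print(t["tcp_pos"],t["grip_width"],t["wrist_force"],t["tcp_pos"]-[.532,.1555,0],np.arctan2(t["tcp_pos"][1]-.1555,t["tcp_pos"][0]-.532))
look("wrist")
E
```

```text
[0.6163352  0.16531701 0.0472297 ] 0.02153608489769826 [-2.71204218  5.66554025  0.07189413] [0.0843352  0.00981701 0.0472297 ] 0.11588308821714878
wrist drill 0.08 3108 [0.533  0.1567 0.1017] 0.104
wrist drill 0.104 3023 [0.5337 0.1566 0.108 ] 0.1119
wrist drill 0.112 5392 [0.533  0.1567 0.1166] 0.1212
wrist lever top 1731 [0.6139 0.1677 0.0774] mid [0.6149 0.1679 0.077 ] all [0.6116 0.1675 0.0675] ang 0.148
```

>>> drive_tool(rows=[{"hand":0.5,"x":0.05,"y":-0.5,"z":0,"wx":0,"wy":0,"wz":-0.06},{"hand":0.5,"x":0,"y":-1,"z":0,"wx":0,"wy":0,"wz":-0.12},{"hand":0.5,"x":0,"y":-1.5,"z":0,"wx":0,"wy":0,"wz":-0.18},{"hand":0.5,"x":-0.1,"y":-2,"z":0,"wx":0,"wy":0,"wz":-0.24}])

```text
time_s: 11.4
tcp_pos: [0.6161, 0.1461, 0.0473]
eef_rot: [0.077, 0.997, 0.002, 0.001]
wrist_force: [0.3, 9.1, -1.9]
grip_width: 0.0213
```

```bash
python3 - <<'E'
from m import *
t=bot.sense(); print(t["tcp_pos"],t["wrist_force"],np.arctan2(t["tcp_pos"][1]-.1555,t["tcp_pos"][0]-.532))
look("wrist")
E
```

```text
[0.6160667  0.14605216 0.0473034 ] [ 0.25194059  9.0690588  -1.86362667] -0.11191547377692417
wrist drill 0.08 3160 [0.5313 0.1558 0.1016] 0.104
wrist drill 0.104 3069 [0.531  0.1559 0.108 ] 0.112
wrist drill 0.112 5494 [0.5314 0.1558 0.1164] 0.1209
wrist lever top 1747 [0.6145 0.1489 0.0775] mid [0.6155 0.149  0.0783] all [0.6121 0.1492 0.0675] ang -0.08
```

>>> drive_tool(rows=[{"hand":0.5,"x":0,"y":-0.3,"z":0,"wx":0,"wy":0,"wz":-0.04},{"hand":0.5,"x":-0.1,"y":-0.6,"z":0,"wx":0,"wy":0,"wz":-0.08},{"hand":0.5,"x":-0.1,"y":-0.9,"z":0,"wx":0,"wy":0,"wz":-0.12},{"hand":0.5,"x":-0.1,"y":-0.9,"z":0,"wx":0,"wy":0,"wz":-0.12}])

```text
time_s: 11.78
tcp_pos: [0.6147, 0.14, 0.0472]
eef_rot: [0.135, 0.991, 0.005, 0.0]
wrist_force: [-2.1, 14.4, -1.9]
grip_width: 0.0217
```

```bash
python3 - <<'E'
from m import *
t=bot.sense(); print(t["tcp_pos"],t["wrist_force"],np.arctan2(t["tcp_pos"][1]-.1555,t["tcp_pos"][0]-.532))
look("wrist")
E
```

```text
[0.61466932 0.13996037 0.0472448 ] [-2.09025341 14.41472158 -1.94084121] -0.18580520510903267
wrist drill 0.08 3112 [0.5314 0.1559 0.1017] 0.1039
wrist drill 0.104 3045 [0.5314 0.1558 0.1081] 0.112
wrist drill 0.112 5442 [0.5314 0.1558 0.1164] 0.1208
wrist lever top 1747 [0.6137 0.1428 0.0774] mid [0.6147 0.1431 0.0785] all [0.6114 0.1435 0.0675] ang -0.154
```

>>> drive_tool(rows=[{"hand":0.5,"x":-0.05,"y":-0.3,"z":0,"wx":0,"wy":0,"wz":-0.04},{"hand":0.5,"x":-0.1,"y":-0.6,"z":0,"wx":0,"wy":0,"wz":-0.08},{"hand":0.5,"x":-0.2,"y":-0.9,"z":0,"wx":0,"wy":0,"wz":-0.1},{"hand":0.5,"x":-0.2,"y":-0.9,"z":0,"wx":0,"wy":0,"wz":-0.1}])

```text
time_s: 12.17
tcp_pos: [0.613, 0.1342, 0.0472]
eef_rot: [0.183, 0.983, 0.008, -0.0]
wrist_force: [0.5, 20.3, -4.8]
grip_width: 0.0215
```

```bash
python3 - <<'E'
from m import *
t=bot.sense(); print(t["tcp_pos"],t["wrist_force"],np.arctan2(t["tcp_pos"][1]-.1555,t["tcp_pos"][0]-.532))
look("wrist")
E
```

```text
[0.61303129 0.13423499 0.04724237] [ 0.45344098 20.3096325  -4.82077696] -0.256642432737421
wrist drill 0.08 3088 [0.5313 0.1558 0.1015] 0.1037
wrist drill 0.104 3020 [0.5313 0.1557 0.1081] 0.112
wrist drill 0.112 5405 [0.5314 0.1558 0.1163] 0.1206
wrist lever top 1747 [0.6126 0.1371 0.0775] mid [0.6135 0.1375 0.0785] all [0.6104 0.1379 0.0676] ang -0.224
```

>>> drive_tool(rows=[{"hand":0.5,"x":-0.05,"y":-0.3,"z":0,"wx":0,"wy":0,"wz":-0.03},{"hand":0.5,"x":-0.1,"y":-0.5,"z":0,"wx":0,"wy":0,"wz":-0.05},{"hand":0.5,"x":-0.1,"y":-0.5,"z":0,"wx":0,"wy":0,"wz":-0.05}])

```text
time_s: 12.47
tcp_pos: [0.6125, 0.1338, 0.0472]
eef_rot: [0.205, 0.979, 0.012, -0.001]
wrist_force: [1.3, 31.6, -6.6]
grip_width: 0.0213
```

```bash
python3 - <<'E'
from m import *
t=bot.sense(); print(t["tcp_pos"],t["wrist_force"],np.arctan2(t["tcp_pos"][1]-.1555,t["tcp_pos"][0]-.532))
look("wrist")
E
```

```text
[0.61247902 0.13383078 0.04721646] [ 1.27903113 31.63488047 -6.60756635] -0.26301543804803307
wrist drill 0.08 3028 [0.5313 0.1558 0.0948] 0.1038
wrist drill 0.104 3011 [0.5314 0.1558 0.108 ] 0.112
wrist drill 0.112 5351 [0.5313 0.1557 0.1165] 0.121
wrist lever top 1720 [0.6124 0.1366 0.0775] mid [0.6134 0.1368 0.079 ] all [0.6102 0.1375 0.0675] ang -0.23
```

The lever has reached its stop: force jumped to 32 N without further motion. I open the fingers so it can spring back, then lift away.

>>> drive_tool(rows=[{"hand":0.3,"x":0,"y":0.2,"z":0,"wx":0,"wy":0,"wz":0},{"hand":0.1,"x":0,"y":0.6,"z":0,"wx":0,"wy":0,"wz":0},{"hand":-0.3,"x":0,"y":1,"z":0,"wx":0,"wy":0,"wz":0},{"hand":-0.3,"x":0,"y":1.2,"z":0,"wx":0,"wy":0,"wz":0},{"hand":-0.3,"x":0,"y":1.2,"z":0,"wx":0,"wy":0,"wz":0}])

```text
time_s: 12.93
tcp_pos: [0.6121, 0.1326, 0.047]
eef_rot: [0.211, 0.978, -0.0, 0.001]
wrist_force: [0.4, 0.2, 0.3]
grip_width: 0.0553
```

>>> drive_tool(rows=[{"hand":-0.3,"x":0,"y":0,"z":2,"wx":0,"wy":0,"wz":0},{"hand":-0.3,"x":0,"y":0,"z":5,"wx":0,"wy":0,"wz":0},{"hand":-0.3,"x":0,"y":0,"z":9,"wx":0,"wy":0,"wz":0},{"hand":-0.3,"x":0,"y":0,"z":13,"wx":0,"wy":0,"wz":0},{"hand":-0.3,"x":0,"y":0,"z":13,"wx":0,"wy":0,"wz":0}])

```text
time_s: 13.35
tcp_pos: [0.6167, 0.1321, 0.1867]
eef_rot: [0.212, 0.977, 0.003, 0.008]
wrist_force: [2.2, -0.8, 1.7]
grip_width: 0.0555
```

```bash
python3 - <<'E'
from m import *
t=bot.sense(); print(t["tcp_pos"],t["wrist_force"])
look("wrist","pics/w9.png"); look("scene")
E
```

```text
[0.61666329 0.13214455 0.18673395] [ 2.15366214 -0.7910768   1.74437272]
wrist drill 0.08 585 [0.5316 0.1556 0.0941] 0.104
wrist drill 0.104 479 [0.5316 0.1549 0.1079] 0.1117
wrist drill 0.112 655 [0.5316 0.1556 0.1166] 0.1212
wrist lever top 402 [0.615  0.1485 0.0776] mid [0.6152 0.1486 0.0768] all [0.6131 0.1489 0.0702] ang -0.085
scene drill 0.08 171 [0.5363 0.1547 0.0921] 0.104
scene drill 0.104 72 [0.5348 0.1546 0.1078] 0.1117
scene drill 0.112 53 [0.5336 0.1544 0.1162] 0.1202
scene lever top 112 [0.6179 0.1472 0.0779] mid [0.6176 0.1473 0.0772] all [0.6201 0.146  0.0627] ang -0.097
```

View pics/w9.png

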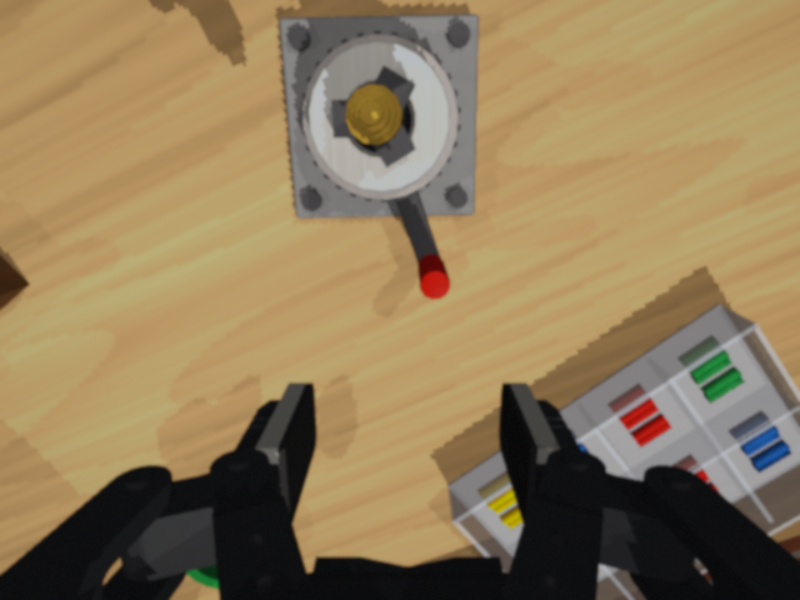

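The final view shows the jaws closed round the shank, drill head at (374,115), and the lever swung to (433,283). It sprang back from the stop by about 0.15 rad, as expected, and the gripper is clear. I let the arm settle and hand in.

>>> drive_tool(rows=[{"hand":-0.3,"x":0,"y":0,"z":2,"wx":0,"wy":0,"wz":0},{"hand":-0.3,"x":0,"y":0,"z":2,"wx":0,"wy":0,"wz":0},{"hand":-0.3,"x":0,"y":0,"z":2,"wx":0,"wy":0,"wz":0},{"hand":-0.3,"x":0,"y":0,"z":2,"wx":0,"wy":0,"wz":0}])

```text
time_s: 13.78
tcp_pos: [0.6109, 0.1318, 0.1946]
eef_rot: [0.212, 0.977, -0.001, -0.001]
wrist_force: [-0.5, 0.0, 0.0]
grip_width: 0.0559
```

```bash
python3 - <<'E'
from m import *
look("wrist"); print(bot.close_job(), bot.sense()["time_s"])
E
```

```text
wrist drill 0.08 516 [0.5315 0.1557 0.0957] 0.1037
wrist drill 0.104 429 [0.5315 0.1556 0.1081] 0.1119
wrist drill 0.112 583 [0.5315 0.1556 0.1166] 0.1211
wrist lever top 377 [0.6149 0.1484 0.0777] mid [0.6154 0.1485 0.0769] all [0.6131 0.1489 0.0702] ang -0.085
the job is handed in; nothing more can be done
the job is handed in; nothing more can be done
```

The step drill now stands in the grey chuck with the jaws closed on its shank. I handed the job in at about 14 s; the hand-in gave no verdict.

I lifted the drill from the block, set it shank down on the seat while the jaws were open, and released it. I then swung the red lever clockwise until the force jumped to about 32 N with no more movement, which I took as the stop. The fingers were then opened and the arm lifted clear.

**Last checks:**
- **Drill:** it is upright, within about 1 mm of where I measured the chuck axis. Its tip is 0.121 m above the bench, against about 0.119 m expected when seated.
- **Lever:** it sprang back about 0.15 rad from the stop, so I estimate the sleeve at about 1.25 rad. The direct lever readings show 1.11 to 1.13 rad turned, which only agrees if the sleeve started near 0.12 rad (allowed range 0 to 0.2).
- **Not measured:** I could not read the start angle or the jaws' grip force on the shank directly.
- **Small disagreements:** the cameras differed by 2 to 3 mm on positions. The arm also drifted a few mm after fast moves; I corrected that before placing the drill.

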